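Lock the circuit board into its jig with the pin from the hook rack

TASK

The blue circuit board lying in the soldering jig is not clamped yet: swing the jig's bar shut over the board, so that its holed end stands in the fork with the holes in line. Then take the longer, slimmer of the two lock pins off its upturned hook under the rack's shelf, lifting its loop past the hook's tip before drawing it out without force, and lower it gently through the fork and the bar until its collar sits flat on the fork. Let go of it there, and leave the short, thick pin hanging on its own hook.

Things in the scene. Friction and masses are not known exactly. Their poses are not given: they have to be found in the camera images.
- jig: Board jig, fixed to the desk: aluminium plate 236 x 228 mm, top 10 mm above the desk, carrying the blue board (parts up to 31 mm above the desk). Origin on the desk under the plate's centre; its x runs along the board's long side, z up. The pivot post of the bar stands at +y, the steel fork at -y.
- fork_seat (a point): Centre of the upper hole's mouth on the flat top of the fork, 58 mm above the desk; axes as the jig's. Fork 36 mm (x) by 44 mm (y): two cheeks 10 mm thick (24 to 34 and 48 to 58 mm above the desk), each with an 11.6 mm hole chamfered by 2 mm, held by an upright wall 16 to 26 mm to the -y side; open to +y and +x; a small web at -x between the cheeks stops the bar. 14 mm are free under the lower cheek.
- bar_pivot (a point): Point on the upright hinge axis of the swing bar, at the height of the bar's upper face (46 mm above the desk). The fork's hole lies 184 mm from it towards the jig's -y.
- clamp_bar (a joint): Swing angle of the bar (rad). 0: shut, bar along the jig's -y from its pivot, its hole exactly in line with the fork's; grows as it swings open, counterclockwise from above, towards the jig's +x; opens to 1.35. The stop lets it overrun to -0.012, about 2 mm past in line. A stiff hinge: it stays where left and turns with 1 to 2 N at the knob.
- bar_knob (a point): On the axis of the upright black knob on the bar, 115 mm from the pivot; the knob is 16 mm across, its top 6 mm above this point, the bar's upper face 24 mm below it. The bar is 20 mm wide, 10 mm thick (36 to 46 mm above the desk).
- bar_hole (a point): Centre of the hole's upper mouth in the bar's 24 mm wide end, 184 mm from the pivot; hole 11.8 mm, chamfered.
- rack: Fixed grey steel rack, 0.35 m high. Origin on the desk below its row of two hooks; front to -x, y along the row. Shelf 266 mm wide, underside 335 mm above the desk, front edge at x = -38 mm. The hooks (6 mm bar, valleys at x = 0, y = +-55 mm) come from a rail, face at x = 33 mm, 200 to 244 mm above the desk; below it the rack is open behind the pins. Side cheeks at y = +-131 mm, from x = 20 mm back.
- hook_left_tip (a point): Top of the upturned tip of the hook at y = +55 mm of the rack, 244 mm above the desk: 22 mm in front of the valley and 24 mm above the valley's upper side, in which a loop hangs. The tip's bar reaches 3 mm farther forward.
- hook_right_tip (a point): The same of the hook at y = -55 mm.
- long_pin: The pin to use, steel, about 0.12 kg, hanging upright on one of the two hooks (which one varies). Origin: centre of the collar's underside, z up along the pin. Below: shank 10 mm across, straight for 32 mm, then a nose tapering over 8 mm to 3 mm. Above: collar 24 mm across, 5 mm thick; a round grip 14 mm across up to z = 68 mm; then a closed pear-shaped loop of 6 mm bar, up to 40 mm wide along y, 6 mm along x, its top at z = 126 mm.
- long_pin_loop (a point): Under the top of the long pin's loop, where it rests on the hook: 120 mm above the pin's origin. The loop's opening is 46 mm high, 28 mm wide in its upper part and narrowing to 15 mm 8 mm above its lower end, so with the hook in it the pin can be lifted at most about 38 mm.
- stub_pin: The other pin, hanging on the other hook: same loop, grip and collar, but a shank 16 mm across and only 20 mm long. It is left hanging.
Mind the look-alikes: they are no part of the job. Leave any purple look-alike of the long_pin alone.

How it is judged (in metres and radians):
On the way, in this order (a step that is already met when the one before it is completed fails the run):
1. the bar is swung shut into the fork (value of joint clamp_bar between -0.02 and 0.02 rad), for 0.2 s.
2. the long pin is off its hook: held clear in front of the hook tips, not dropped (x of long_pin_loop in the frame of rack below -0.035 m and height (world z) of long_pin above 0.075 m and contact force between long_pin and rack below 0.1 N), for 0.1 s.
At the end, for the whole second after the job is handed in: The bar is shut (within 0.02 rad of in line); the long pin stands at rest through fork and bar, its collar on the fork within 2 mm, its axis within 3 mm of the hole's and 0.05 rad of upright; the short pin hangs on its hook, within 20 mm of where it was (all of step 1 and z of long_pin in the frame of fork_seat between -0.003 and 0.002 m and horizontal distance between long_pin and fork_seat below 0.003 m and angle between long_pin's own z axis and vertical below 0.05 rad and linear speed of long_pin below 0.02 m/s and distance of stub_pin from where it was at the start of the episode below 0.02 m and linear speed of stub_pin below 0.05 m/s); the robot touches nothing.
It fails at once if the short pin is taken or knocked off its place (moved over 40 mm) (distance of stub_pin from where it was at the start of the episode above 0.04 m).
It fails at once if the long pin is wrenched against the hook or rack (over 25 N) (contact force between long_pin and rack above 25 N).
It fails at once if the long pin is rammed into the jig (over 40 N) (contact force between long_pin and jig above 40 N).
It fails at once if the long pin is dropped down the holes instead of lowered (over 0.35 m/s in them) (horizontal distance between long_pin and fork_seat below 0.01 m and z of long_pin in the frame of fork_seat below 0.037 m and linear speed of long_pin above 0.35 m/s).
It also fails if it takes over 54 s, if anything falls off the work surface, if the arm or the gripper's body presses on something with over 40 N, if the wrist force passes 120 N, or if a joint passes its speed limit or range.

ROBOT

A 6-joint arm with a two-finger parallel gripper is mounted at the origin on a cart in front of the work surface, level with it; the furniture and walls round the work are solid. World frame = base frame: x ahead of the robot, y to its left, z up, the work surface at z = 0. Lengths are in mm, angles in rad, forces in N, time in s.
With the tool pointing down it reaches from about 400 to 825 mm from the base axis. Payload 7 kg.
Tool frame: the origin (TCP) lies midway between the tips of the shut fingers; the grasp point (between the pads) lies r.tcp_to_grasp behind it (r.tcp_to_grasp is the distance from the TCP to the grasp point, in mm); z points along the fingers, y is the line along which they close (so a half turn about z gives the same grasp; the last joint's range is limited). The gripper opens to 85 mm and grips with 20 to 120 N. Pads are 22 mm wide; open, the fingers measure 114 mm over their backs; the gripper's body (76 mm by 85 mm) begins 54 mm behind the grasp point. The pads swing forward as they close: fully open they stand 13 mm farther back than shut.
Start: joints at [1.471, 0.359, 0.012, 0, -1.224, -0.288], TCP at [255.26, 624.85, 231.302] pointing down, gripper open.
Joint ranges: [-3.07, 3.07], [-1.43, 2.12], [-1.02, 1.25], [-3.03, 1.67], [-3.05, -0], [-3.03, 3.03]. Speed limits (rad/s): [2.39, 2.39, 3.01, 3.14, 3.14, 3.14].

INTERFACE

Orientations are given as a unit quaternion [x, y, z, w].
In Python, from station import r gives the robot as it stands.
- The arm moves only by the tool apply_moves, never from a script. Its argument "series" is a list of rows, each a list of 4 numbers: the shift along the tool's x, y, z in mm, then the turn about the tool's z in rad. A call has 1 to 5 rows; each row is the pose to reach, as a shift and turn from the pose commanded when the call began, along the tool's axes at that moment; what a row does not reach only later rows make up. A row lasts 1/8 s, in which the tool goes at most 62.5 mm and 10.7 degrees, less where a joint would pass 70% of its speed; a pose out of reach is approached as far as the arm can. A call with a gripper value outside its range is refused whole. "grip" is the opening, from 0 (shut) to 1 (fully open), set as the call begins (left out, the last holds). The fingers move at their own pace and stop on an object; "newtons" is the grip in N (left out, the last holds). Time passes only in rows, so rows that repeat a pose let the fingers close. It gives the time, the measured TCP pose, the force, the opening and the grip force at its end, in the units of the state.
- r.observe(): the state, without advancing time (a new reading comes with each control period).
- r.snapshot(name): name is "scene" or "top" or "wrist"; returns the picture (384x512x3 uint8, blue, green, red); there is no depth.
- r.camera_info(name): a dict with "K" (3x3 intrinsics, pixels), "D" ([k1, k2, p1, p2, k3] as OpenCV has them; the pictures are not rectified), "camera_from_world" (4x4, takes a point from world to camera coordinates). Camera axes: x right, y down, z forward; pixel columns grow to the right and rows downward; lengths in mm; the calibration is good to about 2 mm. A picture is of the moment at which its call begins: read the wrist's pose just before it. camera_info takes no time and is no camera call; for the wrist camera it gives the pose at the moment of the call.
- r.close_job(): hands the job in; it is judged then, once.
The state is a dict: "clock": time; "joint_pos": joint angles; "qd": joint speeds; "joint_efforts": joint torques, N m; "tcp_pos": TCP position; "ee_rot": TCP orientation; "force": force on the tool from outside, world axes, zero at the start; "ft_torque": the same for the moment, N m; "grip_width": opening from 0.0 (shut) to 1.0 (fully open); "grasp_force": force on a finger pad.
Only numpy, scipy, OpenCV 4.12 (cv2) and the standard library are available. Lean on these libraries where they do the work, as an engineer would, in place of code of your own. Each camera call takes 0.05 s, during which the arm holds its last target. There are 200 camera calls.

## Working session

There is one attempt and no reset: what is moved stays moved. The work goes in short steps, Python scripts to look and compute and a tool call to move; the robot and the scene stay as the last step left them, time stands still between calls to the robot, and variables do not carry over. Pictures are saved under pics/ and viewed, at most 10 in all, crops included, and the job is handed in when it is done.

Besides the shell and the picture viewer there is one more tool, called by a JSON object that holds its "method" and its "body". apply_moves: Moves the arm, as the interface text tells. Its arguments: {"type":"object","properties":{"series":{"type":"array"},"grip":{"type":"number"},"newtons":{"type":"number"}},"required":["series"]}

```bash
ls; mkdir -p pics; python3 - <<'E'
from station import r
import cv2,numpy as np
np.set_printoptions(precision=3,suppress=True)
print(r.observe(), r.tcp_to_grasp)
for n in ("scene","top","wrist"):
    i=r.camera_info(n); im=r.snapshot(n); cv2.imwrite(f"pics/{n}0.png",im)
    print(n,np.array(i["K"]),i["D"]);print(np.array(i["camera_from_world"]))
a=cv2.imread("pics/scene0.png");b=cv2.imread("pics/top0.png")
cv2.imwrite("pics/both.png",np.hstack([a,b])[:, :])
E
```

```text
pics
{'clock': 0.0, 'joint_pos': array([ 1.471,  0.359,  0.011, -0.   , -1.224, -0.288]), 'qd': array([-0.   , -0.   , -0.   , -0.   ,  0.001,  0.001]), 'joint_efforts': array([ -0.001, -58.332,  29.342,   6.937,  -0.006,  -0.   ]), 'tcp_pos': array([255.092, 624.442, 230.373]), 'ee_rot': array([ 0.981, -0.193, -0.   ,  0.001]), 'force': array([ 0.118, -0.036,  0.205]), 'ft_torque': array([ 0.034,  0.003, -0.007]), 'grasp_force': 0.0, 'grip_width': 0.9982813083684207} 18.700000000000003
scene [[421.271   0.    252.609]
 [  0.    421.271 191.47 ]
 [  0.      0.      1.   ]] [0.039 0.    0.    0.    0.   ]
[[ -0.064  -0.998   0.005  42.434]
 [ -0.755   0.045  -0.655 503.728]
 [  0.653  -0.046  -0.756 862.882]
 [  0.      0.      0.      1.   ]]
top [[398.336   0.    259.51 ]
 [  0.    398.336 201.037]
 [  0.      0.      1.   ]] [-0.128  0.     0.     0.     0.   ]
[[   0.004   -1.      -0.007   12.473]
 [  -0.99    -0.003   -0.141  544.162]
 [   0.141    0.008   -0.99  1253.97 ]
 [   0.       0.       0.       1.   ]]
wrist [[320.97    0.    254.91 ]
 [  0.    320.97  192.769]
 [  0.      0.      1.   ]] [-0.053  0.     0.     0.     0.   ]
[[ -0.378  -0.926   0.001 674.669]
 [ -0.892   0.365   0.268 -34.185]
 [ -0.249   0.101  -0.963 378.02 ]
 [  0.      0.      0.      1.   ]]
```

View pics/scene0.png

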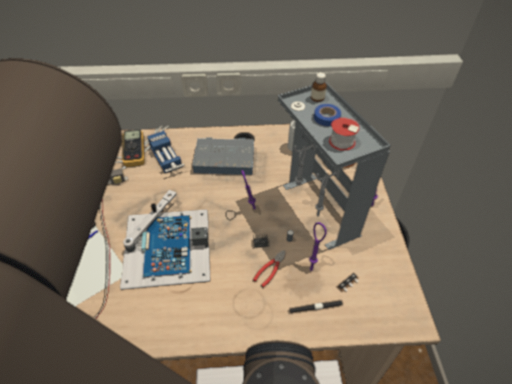

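View pics/top0.png

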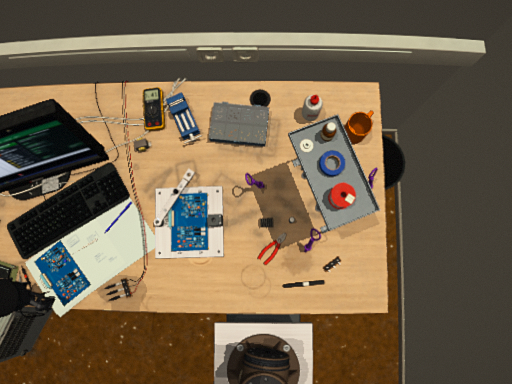

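The scene view shows the jig (plate at 165,248; fork at about 200,237; bar open from 130,243 to 172,195) and the rack on the right, with hooks near (295,183) and (325,205). The top view shows the pivot at about (160,218), the fork at (215,220) and the shelf at (335,175). I'll enlarge the relevant parts.

```bash
python3 - <<'E'
import cv2,numpy as np
a=cv2.imread("pics/scene0.png");b=cv2.imread("pics/top0.png");w=cv2.imread("pics/wrist0.png")
R=lambda im,x,y,w,h,s:cv2.resize(im[y:y+h,x:x+w],(w*s,h*s),interpolation=cv2.INTER_CUBIC)
c1=R(a,275,80,130,190,3)   #390x570
c2=R(b,140,160,100,110,4) #400x440
c2=cv2.copyMakeBorder(c2,0,130,0,0,cv2.BORDER_CONSTANT)
cv2.imwrite("pics/crop1.png",np.hstack([c1,c2]))
E
```

```text
(no output)
```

View pics/crop1.png

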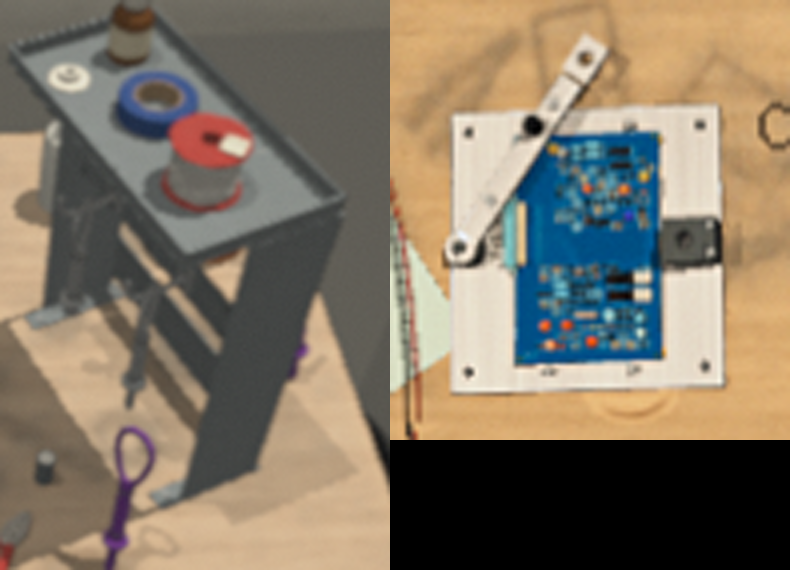

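The crops show the bar's pivot at about top px (157,222), its hole end at (189,174.5), the knob at (176,191) and the fork hole at (213.5,219.5). The nearer hook (scene, about 322,195) carries the slim pin, and the other pin hangs near (300,165).

```bash
cat >h.py <<'E'
import cv2,numpy as np
from scipy.spatial.transform import Rotation as Rn
from station import r
np.set_printoptions(precision=2,suppress=True)
def ray(info,px):
    K=np.array(info["K"],float);D=np.array(info["D"],float);T=np.array(info["camera_from_world"],float)
    u=cv2.undistortPoints(np.array([[px]],float),K,D)[0,0]
    d=T[:3,:3].T@np.array([u[0],u[1],1]);o=-T[:3,:3].T@T[:3,3]
    return o,d/np.linalg.norm(d)
def onz(info,px,z):
    o,d=ray(info,px);return o+d*(z-o[2])/d[2]
def proj(info,P):
    T=np.array(info["camera_from_world"],float)
    return cv2.projectPoints(np.array(P,float).reshape(-1,1,3),cv2.Rodrigues(T[:3,:3])[0],T[:3,3],np.array(info["K"],float),np.array(info["D"],float))[0][:,0]
def tri(rays):
    A=sum(np.eye(3)-np.outer(d,d) for o,d in rays);b=sum((np.eye(3)-np.outer(d,d))@o for o,d in rays)
    return np.linalg.solve(A,b)
def totool(v,s=None):
    s=s or r.observe();return Rn.from_quat(s["ee_rot"]).inv().apply(v)
E
python3 - <<'E'
from h import *
t=r.camera_info("top");s=r.camera_info("scene")
for n,p,z in [("pivot",(157,222),46),("hole",(188.75,174.5),46),("knob",(175.75,191.3),76),("fork",(213.5,219.5),58),
 ("c1",(155.5,188.5),10),("c2",(220,186),10),("c3",(223.3,256.3),10),("c4",(153,258),10)]:
    print(n,onz(t,p,z))
# shelf corners top z~350
for n,p in [("backL",(333,115)),("frontL",(290,131)),("backR",(379.5,210)),("frontR",(337,230))]:
    print(n,onz(t,p,350))
for n,p in [("frontL",(275+12/3,80+45/3)),("frontR",(275+190/3,80+252/3)),("backR",(275+343/3,80+198/3))]:
    print("scene",n,onz(s,p,350))
E
```

```text
pivot [473.56 345.8   46.  ]
hole [630.2  246.44  46.  ]
knob [569.34 280.86  76.  ]
fork [481.56 160.41  58.  ]
c1 [589.82 365.12  10.  ]
c2 [598.55 146.8   10.  ]
c3 [365.51 132.11  10.  ]
c4 [357.51 364.89  10.  ]
backL [ 722.6  -175.12  350.  ]
frontL [678.96 -64.48 350.  ]
backR [ 478.34 -284.69  350.  ]
frontR [ 429.02 -177.42  350.  ]
scene frontL [675.87 -64.07 350.  ]
scene frontR [ 430.74 -163.68  350.  ]
scene backR [ 478.59 -285.3   350.  ]
```

{"method": "apply_moves", "body": {"series": [[56,26,0,0],[112,53,0,0],[168,80,0,0],[224,106,0,0],[280,132,0,0]], "grip": 1, "newtons": 20}}

```text
clock: 0.78
tcp_pos: [465.5, 395.1, 231.3]
ee_rot: [0.981, -0.193, -0.0, 0.0]
force: [1.0, 0.8, 0.2]
grip_width: 1.001
grasp_force: 0.0
```

{"method": "apply_moves", "body": {"series": [[56,26,10,0],[112,53,30,0],[141,67,50,0],[141,67,50,0]]}}

```text
clock: 1.27
tcp_pos: [570.1, 278.5, 178.8]
ee_rot: [0.981, -0.195, -0.001, 0.002]
force: [-0.0, 0.7, 0.7]
grip_width: 1.002
grasp_force: 0.0
```

```bash
python3 - <<'E'
from h import *
s=r.observe();i=r.camera_info("wrist");im=r.snapshot("wrist");cv2.imwrite("pics/w1.png",im)
print(s["clock"],s["tcp_pos"],s["ee_rot"],s["joint_pos"])
print(proj(i,[[569.3,280.9,76],[630,246.5,46],[481.5,160.4,58],[473.5,345.8,46]]))
T=np.array(i["camera_from_world"]);c=-T[:3,:3].T@T[:3,3];print("cam in tool",totool(c-s["tcp_pos"],s),"axis",totool(T[2,:3],s))
E
```

```text
1.275 [570.07 278.45 178.77] [ 0.98 -0.19 -0.    0.  ] [ 0.76  0.33 -0.15 -0.   -1.09  0.42]
[[252.43 194.87]
 [262.82 104.55]
 [415.15 227.  ]
 [229.03 297.  ]]
cam in tool [  68.59   -0.27 -142.16] axis [-0.27 -0.    0.96]
```

View pics/w1.png

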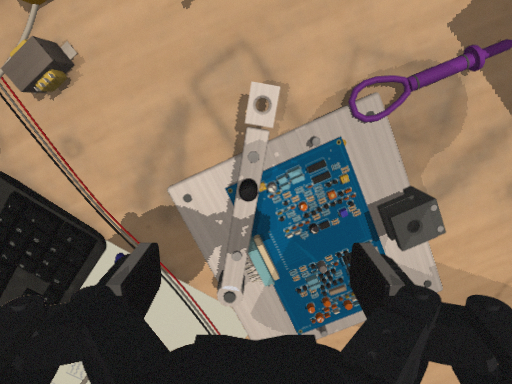

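The wrist view shows the knob at (249,188), the bar hole at (263,103), the pivot screw at (230,297) and the fork hole at (413,226), all close to the predictions.

```bash
python3 - <<'E'
from h import *
s=r.observe();i=r.camera_info("wrist")
P={n:onz(i,p,z) for n,p,z in [("knob",(249,188),76),("hole",(263,103.5),46),("fork",(413.5,226),58),("piv",(230,297),47)]}
print(P)
p=P["piv"][:2];f=P["fork"][:2];h=P["hole"][:2];print(np.linalg.norm(f-p),np.linalg.norm(h-p),np.linalg.norm(P["knob"][:2]-p))
a=lambda v:np.arctan2(v[1],v[0])
print("bar angle",a(h-p)-a(f-p), a(f-p), "knob shift tool",totool(P["knob"]-s["tcp_pos"],s))
E
```

```text
{'knob': array([575.28, 282.97,  76.  ]), 'hole': array([630.86, 247.71,  46.  ]), 'fork': array([482.68, 162.69,  58.  ]), 'piv': array([473.03, 346.46,  47.  ])}
184.02643344488337 186.1783288030913 120.36096750965471
bar angle 0.9592146152400822 -1.5183090804972608 knob shift tool [  3.91  -5.03 104.06]
```

{"method": "apply_moves", "body": {"series": [[-1,-6,50,0],[-1,-6,100,0],[-1,-6,129,0],[-1,-6,129,0]], "grip": 0.6}}

```text
clock: 1.82
tcp_pos: [569.5, 287.5, 50.6]
ee_rot: [0.981, -0.192, -0.001, 0.002]
force: [0.1, -0.1, 0.8]
grip_width: 0.598
grasp_force: 0.0
```

{"method": "apply_moves", "body": {"series": [[0,0,0,0],[0,0,0,0],[0,0,0,0],[0,0,0,0]], "grip": 0, "newtons": 25}}

```text
clock: 2.33
tcp_pos: [571.9, 288.2, 54.4]
ee_rot: [0.981, -0.193, 0.001, -0.001]
force: [-2.7, 0.1, 7.5]
grip_width: 0.171
grasp_force: 25.7
```

{"method": "apply_moves", "body": {"series": [[-2.2,11.3,-3,0.1],[-5.5,22.3,-4,0.2],[-9.9,32.9,-4,0.3],[-15.4,43.0,-4,0.4],[-21.8,52.6,-4,0.5]]}}

```text
clock: 2.95
tcp_pos: [529.6, 246.3, 54.8]
ee_rot: [0.902, -0.432, -0.001, 0.001]
force: [0.5, 4.6, -15.1]
grip_width: 0.168
grasp_force: 25.1
```

{"method": "apply_moves", "body": {"series": [[-2.2,11.3,0,0.1],[-5.5,22.3,0,0.2],[-9.9,32.9,0,0.3],[-15.4,43.0,0,0.4],[-15.4,43.0,0,0.4]]}}

```text
clock: 3.58
tcp_pos: [486.1, 232.1, 54.9]
ee_rot: [0.799, -0.601, -0.001, 0.0]
force: [-0.2, 6.0, -18.0]
grip_width: 0.169
grasp_force: 24.8
```

```bash
python3 - <<'E'
from h import *
s=r.observe();i=r.camera_info("wrist");im=r.snapshot("wrist");cv2.imwrite("pics/w2.png",im)
print(s["clock"],s["tcp_pos"],s["force"],s["grip_width"])
v=s["tcp_pos"][:2]-np.array([473.03,346.46]);print(np.linalg.norm(v),np.arctan2(v[1],v[0])+1.5183)
E
```

```text
3.575 [486.08 232.15  54.88] [ -0.24   6.   -17.97] 0.169272628347315
115.05445610882208 0.06121415680882847
```

{"method": "apply_moves", "body": {"series": [[-0.7,4.0,2,0.03],[-1.2,7.0,2,0.06],[-1.5,9.0,2,0.06],[-1.8,11.0,2,0.06],[-1.8,11.0,2,0.06]]}}

```text
clock: 4.25
tcp_pos: [477.3, 231.4, 54.7]
ee_rot: [0.781, -0.625, -0.0, -0.001]
force: [1.7, 5.7, -7.4]
grip_width: 0.167
grasp_force: 25.9
```

```bash
python3 - <<'E'
from h import *
s=r.observe();i=r.camera_info("wrist");im=r.snapshot("wrist");cv2.imwrite("pics/w3.png",cv2.resize(im[100:360,150:500],None,fx=2,fy=2))
print(s["clock"],s["tcp_pos"],s["force"],s["grip_width"])
v=s["tcp_pos"][:2]-np.array([473.03,346.46]);print(np.linalg.norm(v),np.arctan2(v[1],v[0])+1.5183)
E
```

```text
4.25 [477.26 231.44  54.68] [ 1.72  5.68 -7.44] 0.16704559026746785
115.09867859232098 -0.015754612359720088
```

{"method": "apply_moves", "body": {"series": [[-0.3,2.0,0,0],[-0.3,2.0,0,0]]}}

```text
clock: 4.55
tcp_pos: [476.4, 231.4, 54.8]
ee_rot: [0.781, -0.624, 0.0, -0.002]
force: [7.6, 3.7, -11.9]
grip_width: 0.171
grasp_force: 25.7
```

```bash
python3 - <<'E'
from h import *
s=r.observe()
print(s["clock"],s["tcp_pos"],s["force"],s["grip_width"])
v=s["tcp_pos"][:2]-np.array([473.03,346.46]);print(np.linalg.norm(v),np.arctan2(v[1],v[0])+1.5183)
E
```

```text
4.55 [476.38 231.43  54.75] [  7.56   3.69 -11.89] 0.1708132580354455
115.07498003615314 -0.023345907964956725
```

{"method": "apply_moves", "body": {"series": [[0.3,-2.2,0.5,0],[0.6,-4.4,1,0],[0.6,-4.4,1,0]]}}

```text
clock: 4.92
tcp_pos: [480.3, 231.6, 54.5]
ee_rot: [0.781, -0.624, 0.0, -0.001]
force: [-0.1, 3.7, 5.3]
grip_width: 0.172
grasp_force: 27.0
```

```bash
python3 - <<'E'
from h import *
s=r.observe()
print(s["clock"],s["tcp_pos"],s["force"],s["grip_width"])
v=s["tcp_pos"][:2]-np.array([473.03,346.46]);print(np.linalg.norm(v),np.arctan2(v[1],v[0])+1.5183)
E
```

```text
4.925 [480.29 231.55  54.46] [-0.06  3.68  5.31] 0.17153463455035764
115.13861658033107 0.010626041550430232
```

{"method": "apply_moves", "body": {"series": [[-0.2,1.4,0,0],[-0.2,1.4,0,0],[-0.2,1.4,0,0]]}}

```text
clock: 5.3
tcp_pos: [478.9, 231.5, 54.4]
ee_rot: [0.781, -0.624, 0.0, -0.002]
force: [0.1, 4.5, 5.6]
grip_width: 0.173
grasp_force: 27.2
```

{"method": "apply_moves", "body": {"series": [[0,0,0,0],[0,0,0,0],[0,0,-30,0],[0,0,-80,0],[0,0,-130,0]], "grip": 0.5}}

```text
clock: 5.92
tcp_pos: [477.2, 229.5, 184.1]
ee_rot: [0.781, -0.624, -0.0, 0.001]
force: [0.8, 1.6, 0.2]
grip_width: 0.501
grasp_force: 0.0
```

{"method": "apply_moves", "body": {"series": [[0,0,0,0]]}}

```text
clock: 6.05
tcp_pos: [479.4, 231.3, 187.1]
ee_rot: [0.781, -0.624, 0.001, -0.003]
force: [0.9, -0.0, -0.1]
grip_width: 0.502
grasp_force: 0.0
```

```bash
python3 - <<'E'
from h import *
s=r.observe();i=r.camera_info("wrist");im=r.snapshot("wrist");cv2.imwrite("pics/w4.png",im)
p=np.array([473.03,346.46]);u=np.array([np.cos(-1.5183),np.sin(-1.5183)])
print(s["clock"],s["tcp_pos"],s["force"],s["grip_width"]);print(proj(i,[[*(p+184*u),58],[*(p+115*u),76],[*p,46]]))
q=proj(i,[[*(p+184*u),58]])[0].astype(int)
x0,y0=max(q[0]-60,0),max(q[1]-60,0)
z=im[y0:y0+120,x0:x0+120];print(x0,y0)
cv2.imwrite("pics/w4c.png",np.hstack([cv2.resize(im,(512,384)),cv2.resize(cv2.resize(z,(288,288),interpolation=cv2.INTER_CUBIC),(288,384))]))
E
```

```text
6.05 [479.39 231.33 187.12] [ 0.95 -0.04 -0.09] 0.5018627407133625
[[271.33 103.71]
 [256.87 189.79]
 [237.3  290.43]]
211 43
```

View pics/w4c.png

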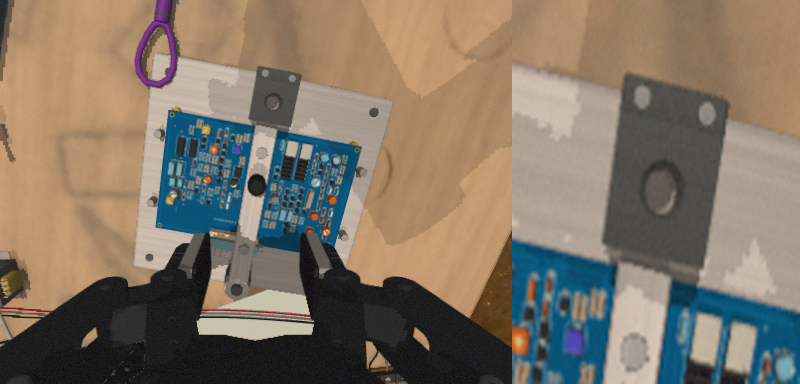

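The view shows the bar end inside the fork. The fork's hole at (273,101) is open and the knob at (257,185) lies in line, so the bar is shut. The hanging pin stands under the shelf and rows only turn about the tool's z, so I need to see how the arm behaves at its reach limits. I'll do that high up and in the clear.

{"method": "apply_moves", "body": {"series": [[36,14,-50,0],[80,28,-90,0],[125,42,-130,-0.06],[170,60,-170,-0.12],[215,80,-200,-0.18]]}}

```text
clock: 6.72
tcp_pos: [446.5, 1.5, 383.3]
ee_rot: [0.835, -0.55, -0.001, 0.001]
force: [1.5, -0.9, 1.0]
grip_width: 0.5
grasp_force: 0.0
```

{"method": "apply_moves", "body": {"series": [[55,30,0,0],[110,60,0,0],[165,90,0,0],[220,115,0,0],[270,140,0,0]]}}

```text
clock: 7.35
tcp_pos: [423.4, -302.1, 381.3]
ee_rot: [0.834, -0.552, -0.002, 0.0]
force: [1.4, 0.4, 0.4]
grip_width: 0.497
grasp_force: 0.0
```

```bash
python3 - <<'E'
from h import *
s=r.observe();print(s["clock"],s["tcp_pos"],s["joint_pos"]);R=Rn.from_quat(s["ee_rot"]).as_matrix();print(R)
E
```

```text
7.35 [ 423.44 -302.09  381.32] [-0.24  0.04 -0.06 -0.   -1.48  0.64]
[[ 0.39 -0.92 -0.  ]
 [-0.92 -0.39  0.  ]
 [-0.    0.   -1.  ]]
```

{"method": "apply_moves", "body": {"series": [[6,40,-40,0],[12,80,-80,0],[18,120,-120,0],[24,165,-160,0],[30,205,-200,0]]}}

```text
clock: 7.98
tcp_pos: [246.3, -408.6, 583.0]
ee_rot: [0.834, -0.551, -0.001, -0.0]
force: [1.3, -0.3, 0.2]
grip_width: 0.502
grasp_force: 0.0
```

{"method": "apply_moves", "body": {"series": [[0,30,-50,0],[0,60,-100,0],[0,90,-150,0],[0,100,-210,0],[0,100,-270,0]]}}

```text
clock: 8.6
tcp_pos: [151.3, -432.3, 795.4]
ee_rot: [0.834, -0.552, 0.003, 0.009]
force: [-17.0, -18.7, 29.7]
grip_width: 0.498
grasp_force: 0.0
```

```bash
cat >st.py <<'E'
from h import *
s=r.observe();print(s["clock"],s["tcp_pos"],s["joint_pos"],s["force"]);R=Rn.from_quat(s["ee_rot"]).as_matrix();print(R)
E
python3 st.py
```

```text
8.6 [ 151.28 -432.32  795.4 ] [-0.79  0.27  1.25  0.03 -2.55  1.21] [-17.05 -18.68  29.7 ]
[[ 0.39 -0.92 -0.01]
 [-0.92 -0.39 -0.02]
 [ 0.01  0.01 -1.  ]]
```

{"method": "apply_moves", "body": {"series": [[0,0,-30,0],[0,0,-60,0]]}}

```text
clock: 8.85
tcp_pos: [144.1, -410.7, 812.6]
ee_rot: [0.834, -0.551, 0.015, 0.02]
force: [-0.1, 0.3, -0.0]
grip_width: 0.498
grasp_force: 0.0
```

```bash
python3 st.py
```

```text
8.85 [ 144.11 -410.7   812.57] [-0.74  0.23  1.25  0.06 -2.55  1.2 ] [-0.08  0.3  -0.01]
[[ 0.39 -0.92  0.  ]
 [-0.92 -0.39 -0.05]
 [ 0.05  0.02 -1.  ]]
```

{"method": "apply_moves", "body": {"series": [[0,0,0,0],[0,0,0,0]]}}

```text
clock: 9.1
tcp_pos: [143.7, -410.3, 812.8]
ee_rot: [0.834, -0.551, 0.015, 0.02]
force: [0.3, -1.0, 0.4]
grip_width: 0.501
grasp_force: 0.0
```

```bash
python3 st.py
```

```text
9.1 [ 143.7  -410.31  812.76] [-0.74  0.23  1.25  0.06 -2.55  1.2 ] [ 0.35 -0.98  0.36]
[[ 0.39 -0.92  0.  ]
 [-0.92 -0.39 -0.05]
 [ 0.05  0.02 -1.  ]]
```

{"method": "apply_moves", "body": {"series": [[0,0,50,0],[0,0,50,0]]}}

```text
clock: 9.35
tcp_pos: [144.4, -413.3, 759.8]
ee_rot: [0.834, -0.551, 0.012, 0.019]
force: [-0.4, 0.5, 0.2]
grip_width: 0.5
grasp_force: 0.0
```

```bash
python3 st.py
```

```text
9.35 [ 144.35 -413.3   759.79] [-0.75  0.09  0.88  0.05 -2.33  1.19] [-0.41  0.52  0.16]
[[ 0.39 -0.92 -0.  ]
 [-0.92 -0.39 -0.05]
 [ 0.04  0.02 -1.  ]]
```

{"method": "apply_moves", "body": {"series": [[40,0,-45,0],[80,0,-90,0],[120,0,-135,0],[160,0,-180,0],[200,0,-225,0]]}}

```text
clock: 9.98
tcp_pos: [174.4, -471.4, 790.1]
ee_rot: [0.834, -0.551, 0.027, 0.035]
force: [0.0, -0.1, 0.4]
grip_width: 0.496
grasp_force: 0.0
```

```bash
python3 st.py
```

```text
9.975 [ 174.4  -471.43  790.05] [-0.78  0.3   1.25  0.09 -2.46  1.26] [ 0.05 -0.07  0.37]
[[ 0.39 -0.92  0.01]
 [-0.92 -0.39 -0.09]
 [ 0.08  0.03 -1.  ]]
```

{"method": "apply_moves", "body": {"series": [[200,0,-200,0]]}}

```text
clock: 10.1
tcp_pos: [182.7, -486.4, 790.1]
ee_rot: [0.833, -0.55, 0.038, 0.048]
force: [-1.1, 0.2, 0.3]
grip_width: 0.501
grasp_force: 0.0
```

{"method": "apply_moves", "body": {"series": [[300,0,0,0]]}}

```text
clock: 10.22
tcp_pos: [200.7, -528.6, 772.3]
ee_rot: [0.832, -0.55, 0.046, 0.056]
force: [0.6, 0.3, 0.1]
grip_width: 0.5
grasp_force: 0.0
```

{"method": "apply_moves", "body": {"series": [[0,0,-300,0]]}}

```text
clock: 10.35
tcp_pos: [200.1, -508.5, 784.2]
ee_rot: [0.833, -0.548, 0.044, 0.064]
force: [1.0, -0.4, 0.5]
grip_width: 0.499
grasp_force: 0.0
```

{"method": "apply_moves", "body": {"series": [[40,0,-40,0]]}}

```text
clock: 10.48
tcp_pos: [199.5, -511.7, 797.4]
ee_rot: [0.83, -0.549, 0.064, 0.079]
force: [-1.3, 0.3, -0.3]
grip_width: 0.502
grasp_force: 0.0
```

```bash
python3 st.py
```

```text
10.475 [ 199.53 -511.69  797.35] [-0.75  0.32  1.25  0.19 -2.34  1.29] [-1.33  0.27 -0.25]
[[ 0.39 -0.92  0.02]
 [-0.9  -0.39 -0.2 ]
 [ 0.19  0.06 -0.98]]
```

{"method": "apply_moves", "body": {"series": [[44,-25,-36,0]]}}

```text
clock: 10.6
tcp_pos: [230.5, -516.8, 797.6]
ee_rot: [0.828, -0.548, 0.075, 0.09]
force: [-0.5, -0.7, 0.3]
grip_width: 0.501
grasp_force: 0.0
```

{"method": "apply_moves", "body": {"series": [[44,-25,-36,0]]}}

```text
clock: 10.72
tcp_pos: [261.6, -520.1, 798.0]
ee_rot: [0.827, -0.546, 0.086, 0.101]
force: [0.2, 0.2, 0.0]
grip_width: 0.501
grasp_force: 0.0
```

{"method": "apply_moves", "body": {"series": [[46,-25,-34,0]]}}

```text
clock: 10.85
tcp_pos: [290.4, -524.0, 799.2]
ee_rot: [0.826, -0.544, 0.099, 0.112]
force: [0.0, -0.0, 0.1]
grip_width: 0.495
grasp_force: 0.0
```

{"method": "apply_moves", "body": {"series": [[46,-25,-32,0]]}}

```text
clock: 10.98
tcp_pos: [318.0, -527.8, 800.6]
ee_rot: [0.824, -0.542, 0.113, 0.123]
force: [0.9, 0.2, -0.1]
grip_width: 0.502
grasp_force: 0.0
```

{"method": "apply_moves", "body": {"series": [[48,-25,-30,0]]}}

```text
clock: 11.1
tcp_pos: [344.9, -532.6, 801.9]
ee_rot: [0.821, -0.54, 0.127, 0.133]
force: [-0.7, -0.5, -0.1]
grip_width: 0.503
grasp_force: 0.0
```

```bash
python3 st.py
```

```text
11.1 [ 344.88 -532.57  801.9 ] [-0.53  0.39  1.25  0.34 -2.16  1.17] [-0.7  -0.48 -0.12]
[[ 0.38 -0.92  0.06]
 [-0.85 -0.38 -0.36]
 [ 0.35  0.08 -0.93]]
```

{"method": "apply_moves", "body": {"series": [[50,0,-38,0.04]]}}

```text
clock: 11.22
tcp_pos: [349.2, -543.0, 808.6]
ee_rot: [0.808, -0.553, 0.144, 0.142]
force: [0.2, -0.6, -0.7]
grip_width: 0.499
grasp_force: 0.0
```

{"method": "apply_moves", "body": {"series": [[50,0,-36,0.04]]}}

```text
clock: 11.35
tcp_pos: [347.1, -553.0, 820.1]
ee_rot: [0.792, -0.568, 0.165, 0.151]
force: [-1.4, -0.1, 0.2]
grip_width: 0.503
grasp_force: 0.0
```

{"method": "apply_moves", "body": {"series": [[52,0,-34,0.04]]}}

```text
clock: 11.48
tcp_pos: [345.5, -564.3, 830.8]
ee_rot: [0.777, -0.58, 0.185, 0.158]
force: [-0.4, 0.5, 0.0]
grip_width: 0.501
grasp_force: 0.0
```

{"method": "apply_moves", "body": {"series": [[54,0,-32,0.04]]}}

```text
clock: 11.6
tcp_pos: [343.4, -576.8, 841.3]
ee_rot: [0.761, -0.592, 0.206, 0.166]
force: [-0.2, 0.1, -0.5]
grip_width: 0.495
grasp_force: 0.0
```

{"method": "apply_moves", "body": {"series": [[54,0,-30,0.04]]}}

```text
clock: 11.72
tcp_pos: [339.7, -589.2, 852.5]
ee_rot: [0.745, -0.603, 0.226, 0.172]
force: [-0.5, 0.0, 0.3]
grip_width: 0.503
grasp_force: 0.0
```

{"method": "apply_moves", "body": {"series": [[54,0,-28,0]]}}

```text
clock: 11.85
tcp_pos: [334.2, -601.4, 864.4]
ee_rot: [0.741, -0.599, 0.242, 0.183]
force: [0.0, -0.1, 0.6]
grip_width: 0.499
grasp_force: 0.0
```

{"method": "apply_moves", "body": {"series": [[56,0,-26,0]]}}

```text
clock: 11.98
tcp_pos: [329.0, -613.8, 877.0]
ee_rot: [0.736, -0.594, 0.259, 0.195]
force: [-0.1, -0.6, 0.2]
grip_width: 0.501
grasp_force: 0.0
```

```bash
python3 st.py
```

```text
11.975 [ 328.98 -613.84  876.98] [-0.59  0.37  1.25  0.45 -1.9   1.07] [-0.12 -0.62  0.16]
[[ 0.16 -0.98  0.15]
 [-0.77 -0.22 -0.59]
 [ 0.61 -0.02 -0.79]]
```

{"method": "apply_moves", "body": {"series": [[-34,-39,-17,0],[-68,-78,-34,0],[-102,-118,-51,0],[-135,-157,-68,0]]}}

```text
clock: 12.48
tcp_pos: [450.5, -432.9, 851.2]
ee_rot: [0.736, -0.594, 0.259, 0.193]
force: [1.6, -0.6, -0.3]
grip_width: 0.5
grasp_force: 0.0
```

{"method": "apply_moves", "body": {"series": [[57,0,-24,0]]}}

```text
clock: 12.6
tcp_pos: [458.8, -446.8, 875.4]
ee_rot: [0.741, -0.589, 0.254, 0.199]
force: [2.2, -1.7, 3.7]
grip_width: 0.501
grasp_force: 0.0
```

{"method": "apply_moves", "body": {"series": [[57,0,-24,0]]}}

```text
clock: 12.72
tcp_pos: [448.8, -470.7, 903.0]
ee_rot: [0.734, -0.588, 0.275, 0.203]
force: [-8.4, 23.2, 25.7]
grip_width: 0.504
grasp_force: 0.0
```

{"method": "apply_moves", "body": {"series": [[57,0,-24,0]]}}

```text
clock: 12.85
tcp_pos: [444.0, -490.1, 911.5]
ee_rot: [0.731, -0.582, 0.287, 0.212]
force: [0.0, -0.8, -0.4]
grip_width: 0.501
grasp_force: 0.0
```

{"method": "apply_moves", "body": {"series": [[57,0,-24,0]]}}

```text
clock: 12.98
tcp_pos: [428.8, -503.9, 932.3]
ee_rot: [0.723, -0.577, 0.31, 0.218]
force: [-1.0, 0.4, 0.1]
grip_width: 0.5
grasp_force: 0.0
```

```bash
python3 st.py
```

```text
12.975 [ 428.78 -503.95  932.34] [-0.27  0.36  1.25  0.68 -1.9   0.91] [-0.97  0.38  0.05]
[[ 0.14 -0.97  0.2 ]
 [-0.7  -0.24 -0.67]
 [ 0.7  -0.04 -0.71]]
```

{"method": "apply_moves", "body": {"series": [[47,-30,-25,0]]}}

```text
clock: 13.1
tcp_pos: [440.9, -501.5, 946.5]
ee_rot: [0.716, -0.572, 0.33, 0.225]
force: [0.3, 0.0, -0.0]
grip_width: 0.506
grasp_force: 0.0
```

{"method": "apply_moves", "body": {"series": [[47,-30,-25,0]]}}

```text
clock: 13.22
tcp_pos: [459.7, -497.0, 956.9]
ee_rot: [0.712, -0.564, 0.348, 0.232]
force: [1.2, -0.2, -0.7]
grip_width: 0.498
grasp_force: 0.0
```

{"method": "apply_moves", "body": {"series": [[48,-30,-23,0]]}}

```text
clock: 13.35
tcp_pos: [475.9, -493.1, 968.6]
ee_rot: [0.707, -0.556, 0.365, 0.239]
force: [1.2, 0.5, 0.2]
grip_width: 0.5
grasp_force: 0.0
```

{"method": "apply_moves", "body": {"series": [[49,-30,-21,0]]}}

```text
clock: 13.48
tcp_pos: [490.1, -490.0, 981.4]
ee_rot: [0.701, -0.548, 0.384, 0.246]
force: [-0.1, 0.3, -0.5]
grip_width: 0.503
grasp_force: 0.0
```

{"method": "apply_moves", "body": {"series": [[50,-30,-19,0]]}}

```text
clock: 13.6
tcp_pos: [503.0, -487.3, 994.8]
ee_rot: [0.695, -0.54, 0.402, 0.252]
force: [0.0, -0.3, -0.4]
grip_width: 0.501
grasp_force: 0.0
```

```bash
python3 st.py
```

```text
13.6 [ 502.99 -487.28  994.79] [-0.16  0.39  1.25  0.83 -1.72  0.86] [ 0.03 -0.3  -0.37]
[[ 0.09 -0.95  0.29]
 [-0.55 -0.29 -0.79]
 [ 0.83 -0.08 -0.55]]
```

{"method": "apply_moves", "body": {"series": [[50,-32,-16,-0.03]]}}

```text
clock: 13.72
tcp_pos: [517.0, -484.6, 1008.0]
ee_rot: [0.696, -0.522, 0.417, 0.265]
force: [0.2, 0.4, -0.0]
grip_width: 0.501
grasp_force: 0.0
```

{"method": "apply_moves", "body": {"series": [[50,-32,-14,-0.03]]}}

```text
clock: 13.85
tcp_pos: [532.3, -480.7, 1020.5]
ee_rot: [0.697, -0.503, 0.43, 0.277]
force: [-0.5, 0.4, -0.6]
grip_width: 0.496
grasp_force: 0.0
```

{"method": "apply_moves", "body": {"series": [[52,-32,-11,-0.03]]}}

```text
clock: 13.98
tcp_pos: [548.6, -477.1, 1032.9]
ee_rot: [0.696, -0.483, 0.444, 0.29]
force: [0.4, -0.2, -0.9]
grip_width: 0.501
grasp_force: 0.0
```

{"method": "apply_moves", "body": {"series": [[52,-32,-8,-0.02]]}}

```text
clock: 14.1
tcp_pos: [566.3, -473.3, 1044.3]
ee_rot: [0.694, -0.467, 0.459, 0.3]
force: [0.1, 0.2, 0.4]
grip_width: 0.499
grasp_force: 0.0
```

{"method": "apply_moves", "body": {"series": [[52,-32,-5,-0.02]]}}

```text
clock: 14.22
tcp_pos: [587.7, -466.4, 1054.6]
ee_rot: [0.692, -0.449, 0.473, 0.31]
force: [-0.8, 0.2, 0.9]
grip_width: 0.495
grasp_force: 0.0
```

{"method": "apply_moves", "body": {"series": [[52,-32,-2,0]]}}

```text
clock: 14.35
tcp_pos: [546.7, -454.8, 1055.9]
ee_rot: [0.709, -0.448, 0.46, 0.292]
force: [1.9, 0.3, -0.5]
grip_width: 0.502
grasp_force: 0.0
```

```bash
python3 st.py
```

```text
14.35 [ 546.71 -454.79 1055.87] [-0.07  0.38  1.24  0.92 -1.59  0.97] [ 1.92  0.29 -0.47]
[[ 0.18 -0.9   0.39]
 [-0.37 -0.43 -0.83]
 [ 0.91  0.   -0.41]]
```

{"method": "apply_moves", "body": {"series": [[-52,-11,-23,0],[-104,-22,-46,0],[-156,-33,-70,0],[-208,-44,-93,0],[-260,-55,-116,0]]}}

```text
clock: 14.98
tcp_pos: [501.0, -279.7, 912.6]
ee_rot: [0.702, -0.452, 0.468, 0.289]
force: [0.8, 0.4, 0.3]
grip_width: 0.5
grasp_force: 0.0
```

{"method": "apply_moves", "body": {"series": [[-52,-11,-23,0],[-104,-22,-46,0],[-156,-33,-70,0],[-208,-44,-93,0],[-260,-55,-116,0]]}}

```text
clock: 15.6
tcp_pos: [465.6, -64.2, 721.0]
ee_rot: [0.703, -0.452, 0.468, 0.288]
force: [1.1, -0.1, 0.6]
grip_width: 0.503
grasp_force: 0.0
```

```bash
cat >>st.py <<'E'
import sys
if len(sys.argv)>3:
    print("shift",R.T@(np.array(sys.argv[1:4],float)-s["tcp_pos"]))
E
python3 st.py 450 0 200
```

```text
15.6 [465.58 -64.22 720.98] [ 0.89 -0.16 -0.35  1.06 -1.89 -0.39] [ 1.09 -0.14  0.6 ]
[[ 0.15 -0.9   0.4 ]
 [-0.37 -0.43 -0.83]
 [ 0.92 -0.02 -0.4 ]]
shift [-504.06   -3.93  147.3 ]
```

{"method": "apply_moves", "body": {"series": [[-58,0,10,0],[-116,-1,25,0],[-174,-2,40,0],[-232,-2,58,0],[-290,-2,76,0]]}}

```text
clock: 16.23
tcp_pos: [453.0, -20.8, 423.7]
ee_rot: [0.703, -0.452, 0.467, 0.288]
force: [1.7, 1.3, -1.1]
grip_width: 0.498
grasp_force: 0.0
```

{"method": "apply_moves", "body": {"series": [[-58,0,18,0],[-116,-1,36,0],[-174,-2,54,0],[-214,-2,71,0],[-214,-2,71,0]]}}

```text
clock: 16.85
tcp_pos: [457.5, 14.0, 206.4]
ee_rot: [0.701, -0.456, 0.462, 0.296]
force: [-0.3, -1.0, -0.7]
grip_width: 0.503
grasp_force: 0.0
```

```bash
python3 st.py; python3 - <<'E'
from h import *
i=r.camera_info("wrist");im=r.snapshot("wrist");cv2.imwrite("pics/w5.png",im)
c,x,y=np.array([568.5,-153]),np.array([.395,-.918]),np.array([.918,.395])
for n,a in (("L",55),("R",-55)):
    P=[[*(c+a*y),220],[*(c+a*y-22*x),244],[*(c+a*y),100]];print(n,P,proj(i,P).tolist())
E
```

```text
16.85 [457.55  14.01 206.4 ] [ 1.08  0.31 -1.01  0.85 -1.32 -1.38] [-0.33 -0.97 -0.7 ]
[[ 0.16 -0.91  0.38]
 [-0.37 -0.41 -0.84]
 [ 0.92 -0.   -0.4 ]]
L [[np.float64(618.99), np.float64(-131.275), 220], [np.float64(610.3), np.float64(-111.07900000000001), 244], [np.float64(618.99), np.float64(-131.275), 100]] [[162.97451583880513, 78.41073671414816], [151.8232995461997, 59.570560125514675], [181.2940861966395, 179.78250073229037]]
R [[np.float64(518.01), np.float64(-174.725), 220], [np.float64(509.32), np.float64(-154.529), 244], [np.float64(518.01), np.float64(-174.725), 100]] [[279.0954417540347, 77.97974940462787], [281.4025010782162, 58.793925513391144], [274.85137399832195, 180.23830476971187]]
```

View pics/w5.png

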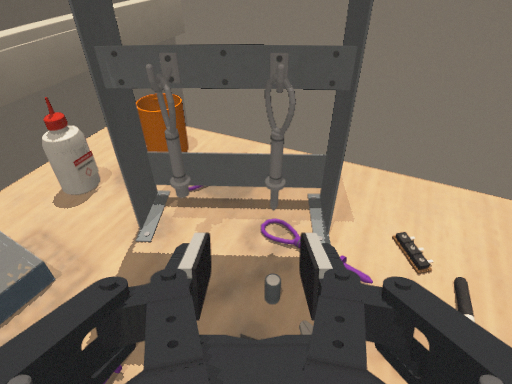

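The wrist view shows the rack front. The right hook's pin has a slim, longer shank (collar at 275,184, nose near 275,208), so it is the long pin. The left one (180,185) is the short, thick one.

```bash
python3 - <<'E'
from h import *
i=r.camera_info("wrist");sc=r.camera_info("scene");im=cv2.imread("pics/w5.png");s0=cv2.imread("pics/scene0.png")
print("scene pred collar/nose/gripTop",proj(sc,[[518,-174.7,102],[518,-174.7,60],[518,-174.7,168]]).tolist())
print("wrist pred",proj(i,[[518,-174.7,102.5],[518,-174.7,60],[518,-174.7,168]]).tolist())
a=cv2.resize(im[50:220,225:325],(400,590),interpolation=cv2.INTER_CUBIC)
b=cv2.resize(s0[150:230,290:345],(400,590),interpolation=cv2.INTER_CUBIC)
cv2.imwrite("pics/pin.png",np.hstack([a,b]))
E
python3 st.py 488 -104 150
```

```text
scene pred collar/nose/gripTop [[321.2657921322667, 205.73458241969368], [319.31245878115834, 215.31017781857216], [324.573485732319, 189.55299916534835]]
wrist pred [[274.5437996130468, 179.6084500398125], [273.4545076130153, 206.91489021712118], [276.52176904288774, 129.03831809761533]]
16.9 [457.29  13.34 207.76] [ 1.08  0.31 -1.02  0.85 -1.32 -1.38] [ 0.32  0.13 -0.35]
[[ 0.16 -0.91  0.38]
 [-0.37 -0.41 -0.84]
 [ 0.92 -0.01 -0.4 ]]
shift [ -5.14  20.32 132.7 ]
```

View pics/pin.png

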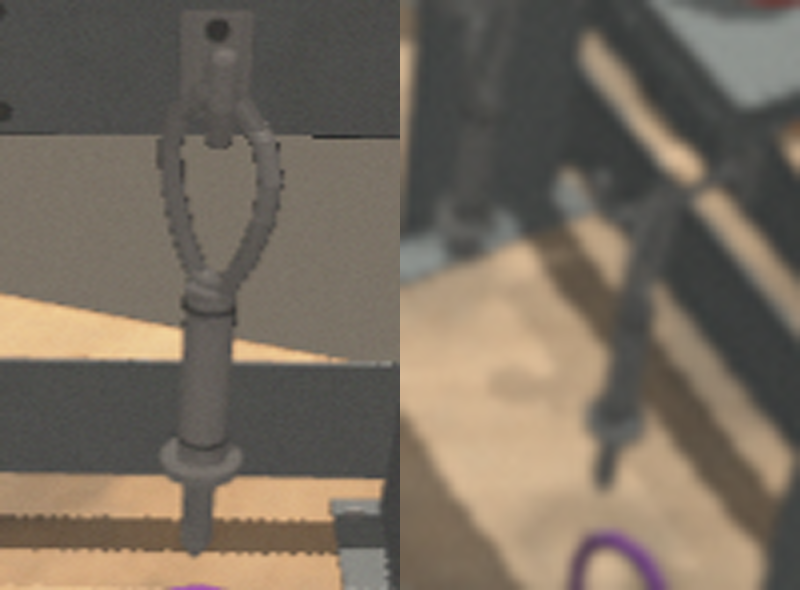

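```bash
python3 - <<'E'
from h import *
i=r.camera_info("wrist");sc=r.camera_info("scene")
for a,b in (((275,182.6),(319.3,206.3)),((273.75,209.4),(318.2,216.2))):
    print(tri([ray(i,a),ray(sc,b)]))
o,d=ray(i,(275,182.6));print("wrist ray at z=102.5",onz(i,(275,182.6),102.5), "nose z60",onz(i,(273.75,209.4),60))
E
```

```text
[ 515.2  -168.72  103.28]
[ 516.19 -171.5    58.89]
wrist ray at z=102.5 [ 515.42 -169.55  102.5 ] nose z60 [ 515.96 -170.54   60.  ]
```

{"method": "apply_moves", "body": {"series": [[-3,7,43,0],[-6,14,86,0],[-9,21,129,0],[-9,21,129,0]], "grip": 0.65}}

```text
clock: 17.4
tcp_pos: [528.1, -62.3, 167.8]
ee_rot: [0.692, -0.475, 0.443, 0.315]
force: [-0.9, -1.1, 0.1]
grip_width: 0.649
grasp_force: 0.0
```

```bash
python3 st.py 521 -182 147.5
```

```text
17.4 [528.1  -62.34 167.76] [ 0.73  0.4  -1.02  1.14 -1.21 -1.4 ] [-0.91 -1.08  0.14]
[[ 0.16 -0.94  0.31]
 [-0.38 -0.35 -0.86]
 [ 0.91  0.01 -0.41]]
shift [ 25.84  48.27 108.54]
```

{"method": "apply_moves", "body": {"series": [[-11,53,20,0]]}}

```text
clock: 17.52
tcp_pos: [509.0, -68.1, 162.1]
ee_rot: [0.687, -0.486, 0.429, 0.328]
force: [0.8, 0.0, -0.1]
grip_width: 0.649
grasp_force: 0.0
```

{"method": "apply_moves", "body": {"series": [[-11,53,20,0]]}}

```text
clock: 17.65
tcp_pos: [487.2, -71.0, 157.3]
ee_rot: [0.681, -0.496, 0.416, 0.341]
force: [0.3, 1.0, 0.0]
grip_width: 0.65
grasp_force: 0.0
```

{"method": "apply_moves", "body": {"series": [[-11,53,20,0]]}}

```text
clock: 17.77
tcp_pos: [462.7, -71.4, 153.3]
ee_rot: [0.676, -0.506, 0.404, 0.353]
force: [-0.1, -0.4, -0.9]
grip_width: 0.65
grasp_force: 0.0
```

```bash
python3 st.py 486 -99 148
```

```text
17.775 [462.7  -71.44 153.33] [ 0.84  0.41 -1.02  0.89 -1.22 -1.37] [-0.06 -0.4  -0.86]
[[ 0.16 -0.97  0.19]
 [-0.4  -0.24 -0.89]
 [ 0.9   0.07 -0.42]]
shift [  9.94 -16.36  31.06]
```

{"method": "apply_moves", "body": {"series": [[5,-15,15,0.04],[10,-30,29,0.078],[10,-30,29,0.078]]}}

```text
clock: 18.15
tcp_pos: [499.8, -94.2, 148.0]
ee_rot: [0.655, -0.532, 0.418, 0.337]
force: [-0.6, -0.1, 0.2]
grip_width: 0.649
grasp_force: 0.0
```

```bash
python3 st.py 518 -182 147
```

```text
18.15 [499.85 -94.17 148.01] [ 0.71  0.44 -1.    1.02 -1.2  -1.45] [-0.62 -0.09  0.16]
[[ 0.09 -0.98  0.19]
 [-0.41 -0.21 -0.89]
 [ 0.91 -0.   -0.42]]
shift [37.08  0.45 81.66]
```

{"method": "apply_moves", "body": {"series": [[13,0,28,0],[25,0,56,0],[37,0,82,0],[37,0,82,0]]}}

```text
clock: 18.65
tcp_pos: [531.3, -176.9, 151.1]
ee_rot: [0.652, -0.536, 0.412, 0.343]
force: [-0.3, -0.2, 1.0]
grip_width: 0.649
grasp_force: 0.0
```

```bash
python3 st.py 518 -182 147; python3 - <<'E'
from h import *
i=r.camera_info("wrist");im=r.snapshot("wrist");cv2.imwrite("pics/w6.png",im)
print(proj(i,[[515.7,-170,102],[515.7,-170,168]]))
E
```

```text
18.65 [ 531.25 -176.89  151.05] [ 0.44  0.43 -1.02  1.27 -1.17 -1.43] [-0.34 -0.22  1.04]
[[ 0.09 -0.98  0.17]
 [-0.42 -0.19 -0.89]
 [ 0.91  0.01 -0.43]]
shift [-2.69 13.96  4.02]
[[280.39 317.33]
 [289.69 240.57]]
```

View pics/w6.png

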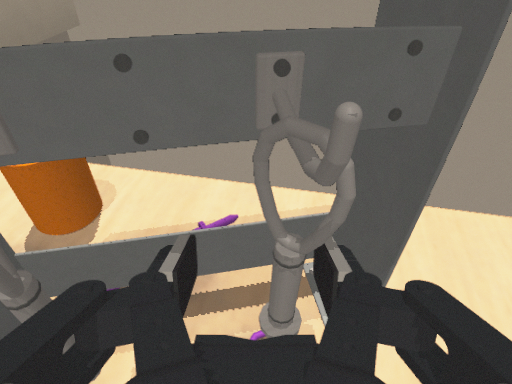

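The view shows the pin's grip at (285,290) between the open pads (about 185 and 330), off centre towards the right finger. I'll shift about 14 mm in tool y.

{"method": "apply_moves", "body": {"series": [[-4,32,4,0]]}}

```text
clock: 18.82
tcp_pos: [518.8, -173.7, 151.4]
ee_rot: [0.65, -0.541, 0.404, 0.35]
force: [-0.8, -0.3, 0.5]
grip_width: 0.651
grasp_force: 0.0
```

{"method": "apply_moves", "body": {"series": [[0,0,0,0]]}}

```text
clock: 18.95
tcp_pos: [519.3, -172.8, 151.2]
ee_rot: [0.65, -0.54, 0.405, 0.349]
force: [-0.7, 0.0, 0.1]
grip_width: 0.652
grasp_force: 0.0
```

```bash
python3 st.py 518 -182 147
```

```text
18.95 [ 519.25 -172.81  151.25] [ 0.47  0.42 -1.02  1.21 -1.17 -1.42] [-0.73  0.03  0.12]
[[ 0.09 -0.98  0.15]
 [-0.42 -0.17 -0.89]
 [ 0.9   0.02 -0.43]]
shift [-0.09  2.75  9.82]
```

{"method": "apply_moves", "body": {"series": [[0,8,14,0]]}}

```text
clock: 19.08
tcp_pos: [521.7, -183.1, 147.4]
ee_rot: [0.649, -0.542, 0.402, 0.351]
force: [-0.6, 0.2, -0.3]
grip_width: 0.648
grasp_force: 0.0
```

{"method": "apply_moves", "body": {"series": [[0,0,0,0]]}}

```text
clock: 19.2
tcp_pos: [520.7, -184.9, 146.9]
ee_rot: [0.648, -0.543, 0.401, 0.353]
force: [0.6, -0.2, 0.3]
grip_width: 0.651
grasp_force: 0.0
```

```bash
python3 st.py 518 -182 147
```

```text
19.2 [ 520.7  -184.88  146.91] [ 0.43  0.43 -1.02  1.24 -1.16 -1.42] [ 0.64 -0.24  0.26]
[[ 0.09 -0.99  0.14]
 [-0.42 -0.16 -0.89]
 [ 0.9   0.02 -0.43]]
shift [-1.37  2.2  -2.98]
```

Lined up. Now close gently.

{"method": "apply_moves", "body": {"series": [[0,1,0,0],[0,2,0,0],[0,2,0,0],[0,2,0,0],[0,2,0,0]], "grip": 0, "newtons": 50}}

```text
clock: 19.82
tcp_pos: [519.2, -184.8, 147.7]
ee_rot: [0.648, -0.543, 0.401, 0.353]
force: [-5.3, -0.2, 3.2]
grip_width: 0.148
grasp_force: 49.0
```

```bash
python3 st.py;  python3 - <<'E'
from h import *
im=r.snapshot("wrist");cv2.imwrite("pics/w7.png",im)
E
```

```text
19.825 [ 519.17 -184.78  147.67] [ 0.44  0.43 -1.02  1.23 -1.17 -1.42] [-5.31 -0.16  3.17]
[[ 0.09 -0.99  0.14]
 [-0.42 -0.16 -0.89]
 [ 0.9   0.02 -0.43]]
```

View pics/w7.png

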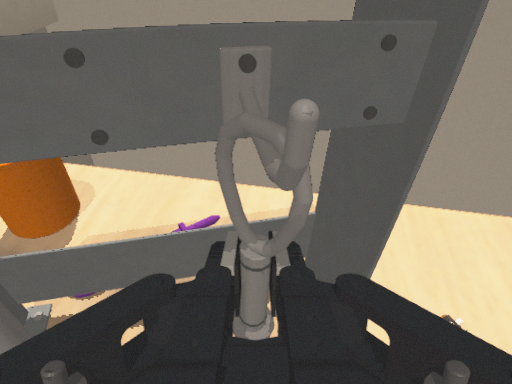

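The view shows the pads closed on the grip (255,290), with the pin upright and the loop still on the hook. Lift 30 mm straight up.

{"method": "apply_moves", "body": {"series": [[9,0,-4,0],[18,0,-9,0],[27,0,-13,0],[27,0,-13,0]]}}

```text
clock: 20.38
tcp_pos: [520.0, -184.4, 178.4]
ee_rot: [0.648, -0.543, 0.401, 0.353]
force: [-3.6, -1.0, -0.4]
grip_width: 0.143
grasp_force: 49.2
```

```bash
python3 st.py;  python3 - <<'E'
from h import *
im=r.snapshot("wrist");cv2.imwrite("pics/w8.png",im)
E
```

```text
20.375 [ 520.   -184.42  178.41] [ 0.45  0.38 -1.    1.19 -1.19 -1.34] [-3.63 -1.   -0.36]
[[ 0.09 -0.99  0.14]
 [-0.42 -0.16 -0.89]
 [ 0.9   0.02 -0.43]]
```

View pics/w8.png

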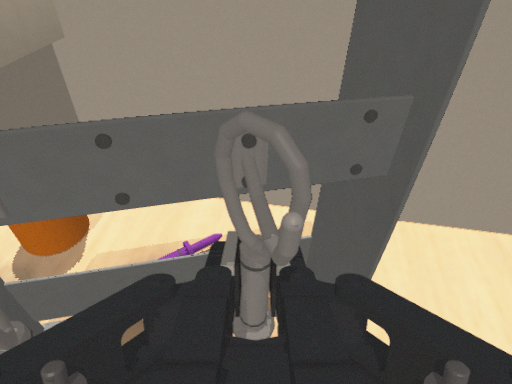

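The view shows the loop raised: the hook's tip (293,220) now lies below the loop's top and within its opening. I'll draw it out slowly along the rack's -x.

{"method": "apply_moves", "body": {"series": [[-2,3,-4,0],[-4,5,-9,0],[-6,5,-13,0]]}}

```text
clock: 20.8
tcp_pos: [513.5, -169.9, 177.6]
ee_rot: [0.648, -0.543, 0.401, 0.353]
force: [0.3, -0.8, -0.9]
grip_width: 0.145
grasp_force: 48.9
```

```bash
python3 st.py 502 -144 178
```

```text
20.8 [ 513.48 -169.93  177.61] [ 0.5   0.38 -1.    1.14 -1.2  -1.35] [ 0.32 -0.78 -0.92]
[[ 0.09 -0.99  0.14]
 [-0.42 -0.16 -0.89]
 [ 0.9   0.02 -0.43]]
shift [-11.6    7.13 -24.88]
```

{"method": "apply_moves", "body": {"series": [[-4,2,-8,0],[-8,5,-16,0],[-12,7,-25,0],[-19,7,-42,0],[-27,7,-60,0]]}}

```text
clock: 21.42
tcp_pos: [495.4, -106.0, 179.3]
ee_rot: [0.648, -0.543, 0.401, 0.353]
force: [0.2, -0.4, -1.6]
grip_width: 0.146
grasp_force: 48.9
```

```bash
python3 st.py;  python3 - <<'E'
from h import *
im=r.snapshot("wrist");cv2.imwrite("pics/w9.png",im)
E
```

```text
21.425 [ 495.4  -106.01  179.34] [ 0.7   0.39 -0.95  0.95 -1.26 -1.34] [ 0.23 -0.4  -1.55]
[[ 0.09 -0.99  0.14]
 [-0.42 -0.16 -0.89]
 [ 0.9   0.02 -0.43]]
```

View pics/w9.png

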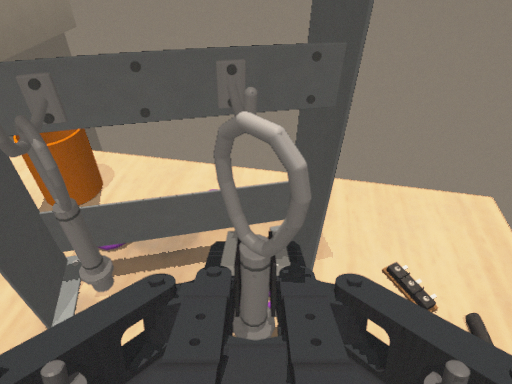

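The pin is free of the hook, its loop clear in front of the tip (250,95), and the stub pin is still on its hook at left. Now carry it over to the fork.

{"method": "apply_moves", "body": {"series": [[-13,-4,-28,0],[-26,-8,-56,0],[-39,-11,-84,0],[-53,-15,-112,0],[-66,-18,-140,0]]}}

```text
clock: 22.1
tcp_pos: [488.1, 50.2, 179.4]
ee_rot: [0.648, -0.543, 0.401, 0.353]
force: [0.5, -0.7, -1.9]
grip_width: 0.14
grasp_force: 49.0
```

{"method": "apply_moves", "body": {"series": [[-13,-4,-28,0],[-26,-8,-56,0],[-41,-12,-86,0],[-41,-12,-86,0]]}}

```text
clock: 22.6
tcp_pos: [485.1, 147.6, 178.6]
ee_rot: [0.649, -0.542, 0.401, 0.352]
force: [-0.2, -1.0, -1.9]
grip_width: 0.143
grasp_force: 49.1
```

```bash
python3 st.py 483.9 146.4 171; python3 - <<'E'
from h import *
s=r.observe()
for n in ("scene","top","wrist"):
    cv2.imwrite(f"pics/f_{n}.png",r.snapshot(n))
P=s["tcp_pos"]+np.array([-2.4,15,-47.7]);print("pin origin",P)
for n in ("scene","top","wrist"):
    i=r.camera_info(n);print(n,proj(i,[P,P+[0,0,-40],P+[0,0,68],P+[0,0,126],[481.5,161.4,58]]).round(1).tolist())
E
```

```text
22.6 [485.11 147.56 178.61] [ 1.09  0.57 -0.53  0.57 -1.52 -1.27] [-0.21 -0.99 -1.85]
[[ 0.09 -0.99  0.14]
 [-0.42 -0.16 -0.89]
 [ 0.9   0.02 -0.43]]
shift [-6.49  1.22  4.14]
pin origin [482.71 162.56 130.91]
scene [[193.7, 215.5], [195.2, 224.9], [190.8, 198.3], [188.2, 182.2], [196.8, 232.5]]
top [[209.8, 216.8], [211.5, 218.1], [206.7, 214.4], [203.7, 212.1], [213.2, 219.5]]
wrist [[252.1, 330.9], [250.9, 360.0], [255.0, 252.3], [259.9, 122.1], [252.2, 377.1]]
```

{"method": "apply_moves", "body": {"series": [[-9,0.5,5,0],[-18,0.8,9,0],[-25.3,0.8,13.2,0],[-25.3,0.8,13.2,0]]}}

```text
clock: 23.25
tcp_pos: [483.6, 143.0, 150.1]
ee_rot: [0.648, -0.543, 0.401, 0.354]
force: [-0.5, 0.5, -1.2]
grip_width: 0.145
grasp_force: 49.1
```

{"method": "apply_moves", "body": {"series": [[-4.5,0,2.2,0],[-9,0,4.3,0],[-9,0,4.3,0]]}}

```text
clock: 23.62
tcp_pos: [483.6, 143.7, 140.4]
ee_rot: [0.648, -0.543, 0.401, 0.353]
force: [0.8, 0.5, -2.3]
grip_width: 0.146
grasp_force: 48.7
```

```bash
python3 st.py
```

```text
23.625 [483.64 143.66 140.41] [ 1.09  0.62 -0.56  0.57 -1.45 -1.31] [ 0.77  0.51 -2.31]
[[ 0.09 -0.99  0.14]
 [-0.42 -0.16 -0.89]
 [ 0.9   0.02 -0.43]]
```

{"method": "apply_moves", "body": {"series": [[-1,-0.4,-2,0],[-3.5,-0.4,-0.9,0],[-5.5,-0.4,0,0],[-5.5,-0.4,0,0]]}}

```text
clock: 24.12
tcp_pos: [483.4, 145.8, 135.5]
ee_rot: [0.648, -0.543, 0.401, 0.353]
force: [0.5, 0.9, -1.8]
grip_width: 0.143
grasp_force: 48.8
```

```bash
python3 st.py
```

```text
24.125 [483.43 145.83 135.54] [ 1.09  0.63 -0.55  0.57 -1.45 -1.32] [ 0.47  0.86 -1.75]
[[ 0.09 -0.99  0.14]
 [-0.42 -0.16 -0.89]
 [ 0.9   0.02 -0.43]]
```

{"method": "apply_moves", "body": {"series": [[-2.7,0,1.3,0],[-5.4,0,2.6,0],[-5.4,0,2.6,0]]}}

```text
clock: 24.5
tcp_pos: [483.3, 145.8, 129.4]
ee_rot: [0.648, -0.543, 0.401, 0.353]
force: [0.7, 1.1, -1.9]
grip_width: 0.149
grasp_force: 48.7
```

```bash
python3 st.py
```

```text
24.5 [483.32 145.79 129.42] [ 1.09  0.64 -0.56  0.57 -1.44 -1.32] [ 0.73  1.08 -1.86]
[[ 0.09 -0.99  0.14]
 [-0.42 -0.16 -0.89]
 [ 0.9   0.02 -0.43]]
```

{"method": "apply_moves", "body": {"series": [[-2.7,0,1.3,0],[-5.4,0,2.6,0],[-5.4,0,2.6,0]]}}

```text
clock: 24.88
tcp_pos: [483.2, 145.8, 123.4]
ee_rot: [0.648, -0.543, 0.401, 0.353]
force: [1.2, 0.9, -2.1]
grip_width: 0.143
grasp_force: 48.9
```

{"method": "apply_moves", "body": {"series": [[-2.7,0,1.3,0],[-4.5,0,2.2,0],[-4.5,0,2.2,0]]}}

```text
clock: 25.25
tcp_pos: [483.1, 145.7, 118.5]
ee_rot: [0.648, -0.543, 0.401, 0.353]
force: [1.0, 1.5, -1.7]
grip_width: 0.143
grasp_force: 48.9
```

```bash
python3 st.py
```

```text
25.25 [483.1  145.69 118.49] [ 1.09  0.65 -0.56  0.57 -1.42 -1.33] [ 1.02  1.48 -1.74]
[[ 0.09 -0.99  0.14]
 [-0.42 -0.16 -0.89]
 [ 0.9   0.02 -0.43]]
```

{"method": "apply_moves", "body": {"series": [[-2.7,0,1.3,0],[-5.0,0,2.4,0],[-5.0,0,2.4,0]]}}

```text
clock: 25.62
tcp_pos: [483.0, 145.7, 112.9]
ee_rot: [0.648, -0.543, 0.401, 0.353]
force: [0.9, 1.8, -2.9]
grip_width: 0.143
grasp_force: 49.0
```

{"method": "apply_moves", "body": {"series": [[-1.8,0,0.9,0],[-3.6,0,1.7,0],[-3.6,0,1.7,0]]}}

```text
clock: 26.0
tcp_pos: [482.9, 145.7, 109.0]
ee_rot: [0.648, -0.543, 0.401, 0.353]
force: [1.8, 3.1, -1.2]
grip_width: 0.147
grasp_force: 49.0
```

```bash
python3 st.py
```

```text
26.0 [482.93 145.69 109.02] [ 1.09  0.67 -0.56  0.57 -1.41 -1.34] [ 1.81  3.05 -1.17]
[[ 0.09 -0.99  0.14]
 [-0.42 -0.16 -0.89]
 [ 0.9   0.02 -0.43]]
```

{"method": "apply_moves", "body": {"series": [[-1.4,-0.1,-0.2,0],[-2.2,-0.1,0.2,0],[-2.2,-0.1,0.2,0]]}}

```text
clock: 26.38
tcp_pos: [482.8, 146.2, 107.1]
ee_rot: [0.648, -0.543, 0.401, 0.353]
force: [1.9, 1.2, -1.5]
grip_width: 0.142
grasp_force: 49.3
```

{"method": "apply_moves", "body": {"series": [[-0.9,0,0.4,0],[-1.8,0,0.9,0],[-1.8,0,0.9,0]]}}

```text
clock: 26.75
tcp_pos: [482.8, 146.1, 105.7]
ee_rot: [0.648, -0.543, 0.401, 0.353]
force: [0.5, 1.3, 4.4]
grip_width: 0.144
grasp_force: 49.2
```

```bash
python3 st.py
```

```text
26.75 [482.75 146.1  105.69] [ 1.09  0.67 -0.56  0.57 -1.4  -1.35] [0.5  1.31 4.42]
[[ 0.09 -0.99  0.14]
 [-0.42 -0.16 -0.89]
 [ 0.9   0.02 -0.43]]
```

Contact at exactly the expected seat height. Release and back out.

{"method": "apply_moves", "body": {"series": [[0.5,0,0,0],[0.5,0,0,0],[0.5,0,0,0],[0.5,0,0,0]], "grip": 0.5}}

```text
clock: 27.25
tcp_pos: [482.7, 146.0, 105.5]
ee_rot: [0.648, -0.543, 0.401, 0.353]
force: [-0.4, 0.3, -0.2]
grip_width: 0.502
grasp_force: 0.0
```

{"method": "apply_moves", "body": {"series": [[0,0,-15,0],[0,0,-40,0],[0,0,-75,0],[0,0,-110,0],[0,0,-150,0]]}}

```text
clock: 27.88
tcp_pos: [461.8, 281.6, 171.0]
ee_rot: [0.648, -0.543, 0.4, 0.353]
force: [0.7, 0.8, 0.1]
grip_width: 0.5
grasp_force: 0.0
```

{"method": "apply_moves", "body": {"series": [[0,0,0,0],[0,0,0,0]]}}

```text
clock: 28.12
tcp_pos: [462.0, 280.1, 169.9]
ee_rot: [0.648, -0.543, 0.401, 0.353]
force: [-0.2, -0.8, 0.2]
grip_width: 0.497
grasp_force: 0.0
```

```bash
python3 st.py; python3 - <<'E'
from h import *
P=np.array([481.5,161.4,58.]);
cv2.imwrite("pics/g_wrist.png",r.snapshot("wrist"));i=r.camera_info("wrist")
im=cv2.imread("pics/g_wrist.png")
pr=proj(i,[P,P+[0,0,5],P+[0,0,68],P+[0,0,126],P+[0,-20,0]]);print(pr.round(1).tolist())
# horizontal edge scan: pin silhouette across grip at three heights
hsv=cv2.cvtColor(im,cv2.COLOR_BGR2HSV)
for z in (2.5,20,35,50,60,80,100,123):
    u,v=proj(i,[P+[0,0,z]])[0].round().astype(int)
    if 0<=v<384: print(z,(u,v),im[v,u-36:u+37:3].mean(1).astype(int).tolist())
E
```

```text
28.125 [461.95 280.11 169.91] [ 1.22  0.69 -0.27  0.46 -1.67 -1.26] [-0.16 -0.81  0.15]
[[ 0.09 -0.99  0.14]
 [-0.42 -0.16 -0.89]
 [ 0.9   0.02 -0.43]]
[[252.9, 225.6], [253.0, 222.2], [254.4, 171.0], [256.2, 108.3], [256.0, 211.8]]
2.5 (np.int64(253), np.int64(224)) [143, 148, 149, 153, 153, 153, 121, 86, 78, 153, 84, 76, 75, 77, 75, 136, 116, 85, 71, 149, 152, 155, 155, 160, 157]
20 (np.int64(253), np.int64(211)) [138, 138, 146, 152, 149, 151, 149, 120, 90, 110, 79, 77, 79, 77, 73, 74, 149, 128, 76, 155, 157, 157, 160, 159, 158]
35 (np.int64(254), np.int64(200)) [149, 149, 152, 152, 156, 156, 154, 146, 140, 132, 69, 78, 80, 80, 71, 150, 152, 154, 157, 157, 158, 158, 158, 156, 159]
50 (np.int64(254), np.int64(187)) [151, 154, 153, 150, 152, 154, 149, 143, 132, 132, 71, 80, 79, 73, 73, 145, 155, 153, 156, 157, 157, 150, 146, 140, 138]
60 (np.int64(254), np.int64(178)) [92, 95, 92, 138, 136, 143, 150, 145, 136, 139, 60, 78, 79, 81, 70, 54, 52, 36, 43, 41, 40, 42, 138, 150, 152]
80 (np.int64(255), np.int64(159)) [94, 93, 92, 90, 93, 91, 95, 95, 84, 84, 100, 90, 89, 88, 82, 83, 75, 72, 60, 59, 50, 47, 79, 91, 92]
100 (np.int64(255), np.int64(139)) [98, 98, 97, 97, 94, 90, 84, 82, 85, 79, 84, 85, 85, 85, 86, 89, 95, 74, 84, 81, 53, 93, 95, 93, 98]
123 (np.int64(256), np.int64(112)) [138, 152, 149, 156, 157, 158, 155, 119, 82, 75, 72, 86, 109, 128, 147, 131, 137, 108, 77, 70, 97, 84, 117, 114, 126]
```

```bash
python3 - <<'E'
import cv2
im=cv2.cvtColor(cv2.imread("pics/g_wrist.png"),cv2.COLOR_BGR2GRAY)
for v in range(196,252,2): print(v,' '.join('%3d'%x for x in im[v,225:283:2]))
E
```

```text
196 160 163 162 161 162 158 161 153 149 145 139  94  75  78  79  80  80  74  83 159 157 161 164 166 164 169 165 165 167
198 158 161 162 162 162 161 160 155 148 143 134  94  75  80  79  79  77  77  80 159 158 162 164 166 167 167 165 166 167
200 161 161 163 165 164 164 159 154 151 144 139  94  76  79  83  79  82  75  90 157 160 160 161 164 166 165 166 165 166
202 161 163 165 164 165 162 160 157 151 143 140  88  74  77  81  81  78  72  89 151 155 159 159 164 167 167 164 166 166
204 159 164 164 163 169 164 161 157 151 146 144  86  75  78  79  78  78  72 105 149 155 159 159 162 163 165 168 167 167
206 158 160 163 160 166 163 159 156 138 152 146  85  76  80  79  79  79  75 104 147 153 158 158 164 165 170 167 166 164
208 156 159 161 160 160 160 161 127  92 122 147  85  75  79  80  79  77  74  91 146 149 154 156 157 164 166 168 165 168
210 157 159 157 159 160 157 158 108  89 125 153  92  76  79  80  78  74  73  70  83 141 142 100  95 151 166 168 166 167
212 153 157 154 154 155 159 150  82  87  86  92  73  76  78  79  78  78  74  73  92 135 136  94  77 131 164 163 165 167
214 155 154 155 157 
[... 1559 characters left out ...]
  85  48  46  52  45  47  43  46  46  47  47  44  49  45  48  43  55  63  65 108 139 143 145 152 154
242 190 193 190 189  90  46  46  44  49  45  46  44  47  49  47  46  42  47  47  49  49  45  42 161 190 188 182 180 177
244 192 194 193 193 187 112  47  80  79  69  61  51  49  47  51  43  45  48  51  48  42  47  45 120 193 195 190 198 197
246 185 187 187 186 187  79  43  97  99 100  98  97 102  96  84  83  81  77  69  53  47  47  52 111 186 186 185 187 186
248 195 190 187 188 174  41  49  92  90  95  97  93 100  99  96 100  97  98  92  67  46  42  70 112 171 190 190 190 188
250 192 190 193 193 155  53  50  93 182 187 189 182 144 110 106 105  97  93  97  64  41  45  64 113 160 192 191 193 193
```

The collar's rim meets the fork's top at the predicted row, the pin is centred and upright, and the gripper is clear. I'm handing the job in.

```bash
python3 -c "
from station import r
print(r.close_job())"
```

```text
the job is handed in; nothing more can be done
None
```

The job is handed in, with no verdict returned: by my measurements the bar is shut, the long pin is seated upright through fork and bar and let go, and the stub pin was still on its hook when last seen; I tilted the tool by pushing against the arm's reach limits, and viewed 11 pictures, one over the limit of 10.

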